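# Stand a fresh soap bar in its curing cup

### The job

Take the pink round-bottomed soap bar out of the slanted rest and stand it upright, round end down, in the empty white curing cup. Feel for the seat, because the cup's height is not known beforehand; press the bar down lightly to bed it, never hard, then let go so that it stands centred and upright on its own. Leave the other soap and the things around it where they are.

Things in the scene. Friction and masses are not known exactly. Their poses are not given: they have to be found in the camera images.
- soap_center (a point): Middle of the pink soap bar: rigid cylinder, 48 mm across, 70 mm long, 0.09-0.18 kg, one end a hemisphere (radius 24), the other flat. z axis: from round to flat end. Straight side: from 11 mm below this point to the flat end 35 mm above. It starts leaning 35 degrees from vertical, flat end up, to the robot's left or far side; both flanks are free to grasp; it slides out along its own axis.
- rest: Fixed slanted rest: blue base 120 x 90 x 8 mm, a toe plate under the bar's round end, two 8 mm steel rails under the bar's lower side (34 mm wide overall, ending 10 mm short of the flat end). Origin: centre of the base's underside on the table. The bar's flat end leans towards the rest's -x side.
- cup: EMPTY curing cup, fixed: foot 90 mm across, column, white 40-degree conical bowl, mouth 60 mm, outside 68 mm. Origin: centre of foot underside, telling its axis, not the bowl's height: rim 72 to 93 mm above the table, giving 1 mm per 4 N. Bar home: its lowest point 18 mm below the rim, its middle 90 to 110 mm above the table. 10 N down beds it; under 5 N does not, over 20 N mars it.
- full_cup: The occupied curing cup, alike but with its rim fixed 83 mm above the table; origin at the centre of its foot's underside. Leave alone.
- done_soap_center (a point): Mint green soap bar of the same shape standing in the occupied cup, top 135 mm above the table; the point is at its middle. Leave alone.
- jar: Orange jar with a white lid, 64 mm in diameter, 65 mm tall, loose on the table; origin at the centre of its underside. Leave alone.
- mould: Orange mould box with a pale clear lid, 108 x 168 x 65 mm, loose; origin at the centre of its underside. Leave alone.
Mind the look-alikes: they are no part of the job. Of the things that look like the part that bears soap_center, the middle-sized one is meant. Leave any black look-alike of the part that bears done_soap_center alone.

How it is judged:
By the outcome, as a careful person would: the job done as asked, in the order asked, and still so for the second after the job is handed in, with the robot touching nothing.
It also fails if it takes over 46 s, if anything falls off the work surface, if the arm or the gripper's body presses on something with over 40 N, if the wrist force passes 120 N, or if a joint passes its speed limit or range.

### The arm

A 6-joint arm with a two-finger parallel gripper is mounted at the origin on the work surface. World frame = base frame: x ahead of the robot, y to its left, z up, the work surface at z = 0. Lengths are in m, angles in degrees, forces in N, time in s.
With the tool pointing down it reaches from about 0.4 to 0.825 m from the base axis. Payload 7 kg.
Tool frame: the origin (TCP) lies between the finger pads; the fingertips stand 22 mm ahead of it and the grasp point (between the pads) lies 3 mm ahead of it; z points along the fingers, y is the line along which they close (so a half turn about z gives the same grasp; the last joint's range is limited). The gripper opens to 88 mm and grips with 3 to 60 N. Pads are 19 mm wide; open, the fingers measure 130 mm over their backs; the gripper's body (78 mm by 193 mm) begins 47 mm behind the grasp point.
Start: joints at [92.71, 20.546, 0.682, 0, -70.136, -16.507], TCP at [0.161, 0.655, 0.249] pointing down, gripper open.
Joint ranges: [-176.03, 176.03], [-82.01, 121.73], [-58.28, 71.71], [-173.87, 95.51], [-174.79, -0.11], [-173.66, 173.66]. Speed limits (degrees/s): [136.94, 136.94, 172.46, 180, 180, 180].

### API

Orientations are given as [roll, pitch, yaw] about the fixed x, y, z axes, in that order (R = Rz(yaw) Ry(pitch) Rx(roll)).
In Python, from plant import ctrl gives the robot as it stands.
- The arm moves only by the tool apply_moves, never from a script. Its argument "targets" is a list of rows, each an object with "travel": the shift along the tool's x, y, z in mm, a list of three; "roll": the turn about the tool's z in degrees; "jaw": the finger opening in mm, from 0 to 87.6. In form: [{"travel": [tx, ty, tz], "roll": roll, "jaw": jaw}, ...]. A call has 1 to 10 rows; each row shifts and turns the commanded pose from where the row before left it, along the tool's axes as they then stand; what a row does not reach is not made up. A row lasts 1/10 s, in which the tool goes at most 50 mm and 8.59 degrees, less where a joint would pass 70% of its speed; a pose out of reach is approached as far as the arm can. A call with a gripper value outside its range is refused whole. The fingers move at their own pace and stop on an object; the grip force is fixed at half the most. Time passes only in rows, so rows that do not move let the fingers close. It gives the time, the measured TCP pose, the force, the opening and the grip force at its end, in the units of the state.
- ctrl.get_obs(): the state, without advancing time (a new reading comes with each control period).
- ctrl.snapshot(name): name is "scene" or "top" or "wrist"; returns the picture (420x560x3 uint8, red, green, blue); there is no depth.
- ctrl.calibration(name): a dict with "K" (3x3 intrinsics, pixels), "extrinsics" (4x4, takes a point from camera to world coordinates); the wrist camera has in their place "hand_eye" (4x4, takes a point from camera to tool coordinates, whose origin is the TCP and whose axes are the flange's). Camera axes: x right, y down, z forward; pixel columns grow to the right and rows downward; lengths in m; the calibration is good to about 2 mm. The wrist camera is an equidistant fisheye: a pixel r from the principal point sees the ray r / f radians off the axis. A picture is of the moment at which its call begins: read the wrist's pose just before it. calibration takes no time and is no camera call.
- ctrl.close_job(): hands the job in; it is judged then, once.
The state is a dict: "clock": time; "joint_pos": joint angles; "qvel": joint speeds; "tau": joint torques, N m; "tool_pos": TCP position; "orientation": TCP orientation; "force": force on the tool from outside, world axes, zero at the start; "moment": the same for the moment, N m; "opening": finger opening in m; "gripper_force": force on a finger pad.
Only numpy, scipy, OpenCV 4.12 (cv2) and the standard library are available. Lean on these libraries where they do the work, as an engineer would, in place of code of your own. Each camera call takes 0.05 s, during which the arm holds its last target. There are 200 camera calls.

## Working session

There is one attempt and no reset: what is moved stays moved. The work goes in short steps, Python scripts to look and compute and a tool call to move; the robot and the scene stay as the last step left them, time stands still between calls to the robot, and variables do not carry over. Pictures are saved under pics/ and viewed, at most 10 in all, crops included, and the job is handed in when it is done.

Besides the shell and the picture viewer there is one more tool, called after ">>>" as a command line: name --argument value ..., lists and objects as JSON in quotes. apply_moves: Moves the arm, as the interface text tells. Its arguments: {"type":"object","properties":{"targets":{"type":"array","items":{"type":"object","properties":{"travel":{"type":"array","items":{"type":"number"}},"roll":{"type":"number"},"jaw":{"type":"number"}}}}},"required":["targets"]}

```bash
mkdir -p pics; ls; python3 - <<'E'
from plant import ctrl
import cv2,numpy as np
np.set_printoptions(precision=4,suppress=True)
ims=[]
o=ctrl.get_obs();print(o)
for n in("scene","top","wrist"):
    im=ctrl.snapshot(n);cv2.imwrite(f"pics/{n}0.png",im[:,:,::-1]);c=ctrl.calibration(n);print(n,c)
E
```

```text
pics
{'clock': 0.0, 'joint_pos': array([ 92.7078,  20.5904,   0.6347,  -0.021 , -70.1358, -16.5069]), 'qvel': array([-0.0156, -0.0166, -0.0825, -0.0176, -0.0665, -0.0462]), 'tau': array([  0.0007, -58.2723,  29.3055,   6.9975,   0.007 ,  -0.0001]), 'tool_pos': array([0.1609, 0.6551, 0.2476]), 'orientation': array([179.9067,  -0.0071, -13.8062]), 'force': array([0.8841, 0.905 , 0.9344]), 'moment': array([ 0.0082, -0.0121, -0.0319]), 'gripper_force': 0.0, 'opening': 0.087391185709942}
scene {'K': array([[479.7552,   0.    , 273.0935],
       [  0.    , 479.7552, 209.1835],
       [  0.    ,   0.    ,   1.    ]]), 'extrinsics': array([[-0.6472,  0.5931, -0.4788,  1.0566],
       [ 0.7622,  0.5147, -0.3927,  0.3447],
       [ 0.0135, -0.6191, -0.7852,  0.8993],
       [ 0.    ,  0.    ,  0.    ,  1.    ]])}
top {'K': array([[447.7873,   0.    , 271.4694],
       [  0.    , 447.7873, 208.1481],
       [  0.    ,   0.    ,   1.    ]]), 'extrinsics': array([[-0.0211, -0.9937,  0.1098,  0.4828],
       [-0.9993,  0.0242,  0.0269, -0.0705],
       [-0.0294, -0.1092, -0.9936,  0.9768],
       [ 0.    ,  0.    ,  0.    ,  1.    ]])}
wrist {'K': array([[325.1923,   0.    , 276.2298],
       [  0.    , 325.1923, 213.654 ],
       [  0.    ,   0.    ,   1.    ]]), 'hand_eye': array([[ 0.0006, -0.9519, -0.3064,  0.0832],
       [ 1.    ,  0.0008, -0.0006,  0.    ],
       [ 0.0008, -0.3064,  0.9519, -0.1362],
       [ 0.    ,  0.    ,  0.    ,  1.    ]])}
```

View pics/scene0.png

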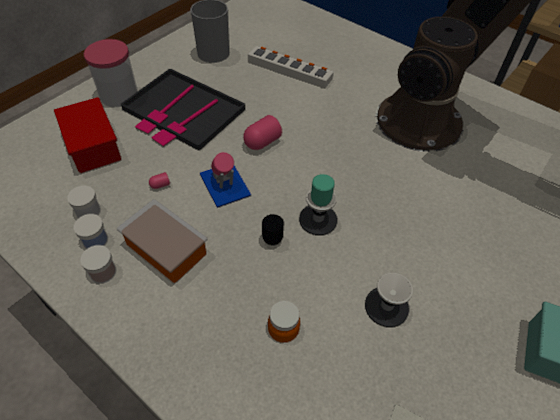

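View pics/top0.png

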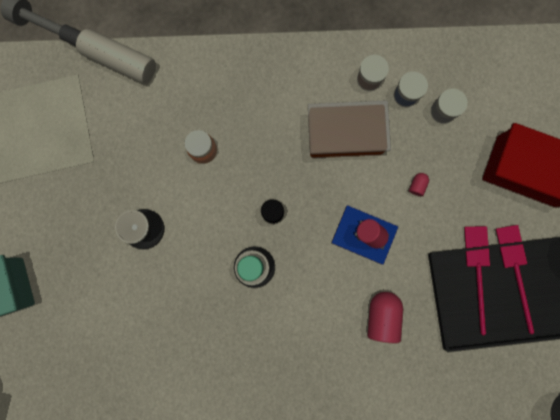

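The scene camera shows the pink bar in the blue rest at (223,170), and the top camera shows it at (370,234). Things it could be taken for, in top pixels:
- small pink bar at (420,184)
- large pink bar at (386,318)
- pink spatulas at (478,245) and (512,245)

The middle-sized bar is the one in the rest. The empty cup is at (133,228), the full cup at (250,268), the black look-alike at (272,211), the jar at (199,146) and the mould at (347,130). I'll check the choice in a close crop and measure.

```bash
cat > h.py <<'E'
from plant import ctrl
import cv2,numpy as np
from scipy.spatial.transform import Rotation as R
np.set_printoptions(precision=4,suppress=True)
def ray(n,uv,T=None):
    c=ctrl.calibration(n);K=c["K"];uv=np.atleast_2d(uv).astype(float)
    p=np.c_[(uv[:,0]-K[0,2])/K[0,0],(uv[:,1]-K[1,2])/K[1,1]]
    if n=="wrist":
        r=np.linalg.norm(p,axis=1,keepdims=True)+1e-12
        d=np.c_[p/r*np.sin(r),np.cos(r)]; E=T@c["hand_eye"]
    else: d=np.c_[p,np.ones(len(p))]; E=c["extrinsics"]
    return E[:3,3],d@E[:3,:3].T
def onz(n,uv,z,T=None):
    o,d=ray(n,uv,T); return o+d*((z-o[2])/d[:,2])[:,None]
def pose(o):
    T=np.eye(4);T[:3,:3]=R.from_euler("xyz",o["orientation"],degrees=True).as_matrix();T[:3,3]=o["tool_pos"];return T
def tri(n1,a,n2,b,T=None):
    o1,d1=ray(n1,a,T);o2,d2=ray(n2,b,T);d1=d1[0]/np.linalg.norm(d1);d2=d2[0]/np.linalg.norm(d2)
    s=np.linalg.lstsq(np.c_[d1,-d2],o2-o1,rcond=None)[0];p=o1+s[0]*d1;q=o2+s[1]*d2
    return (p+q)/2,np.linalg.norm(p-q)
def mask(im,lo,hi):
    return cv2.inRange(cv2.cvtColor(im,cv2.COLOR_RGB2HSV),lo,hi)
E
python3 - <<'E'
from h import *
s=cv2.imread("pics/scene0.png");t=cv2.imread("pics/top0.png")
cr=lambda im,u,v,w,f:cv2.resize(im[v-w:v+w,u-w:u+w],None,fx=f,fy=f,interpolation=cv2.INTER_CUBIC)
cv2.imwrite("pics/crop1.png",np.hstack([cr(s,223,178,33,6),cr(t,368,234,33,6)]))
t=t[:,:,::-1].copy()
b=mask(t,(105,120,40),(130,255,255)); c=max(cv2.findContours(b,0,2)[0],key=cv2.contourArea)
bx=cv2.boxPoints(cv2.minAreaRect(c));P=onz("top",bx,0.008);print("rest",bx,P,P.mean(0),np.linalg.norm(P-np.roll(P,1,0),axis=1))
a=(P-np.roll(P,1,0));print("edge ang",np.degrees(np.arctan2(a[:,1],a[:,0])))
p=mask(t,(160,90,50),(180,255,255))
n,l,st,ce=cv2.connectedComponentsWithStats(p)
for i in range(1,n):
    if st[i,4]>100: print("pink",st[i],ce[i])
for nm,uv,z in (("cupmouth",(132,228),.083),("full",(250,268),.083),("jar",(199,146),.065),("mould",(347,128),.065)): print(nm,onz("top",uv,z))
E
```

```text
rest [[331.0651 242.4438]
 [346.5976 205.1657]
 [397.9349 226.5562]
 [382.4024 263.8343]] [[ 0.5126 -0.1709  0.008 ]
 [ 0.5924 -0.2073  0.008 ]
 [ 0.5434 -0.3154  0.008 ]
 [ 0.4647 -0.2784  0.008 ]] [ 0.5283 -0.243   0.008 ] [0.1177 0.0878 0.1186 0.087 ]
edge ang [  65.9745  -24.5228 -114.3874  154.8562]
pink [409 173  20  23 304] [419.1612 184.0099]
pink [357 220  31  28 642] [371.9237 233.3894]
pink [496 225  26  20 413] [508.5351 234.6077]
pink [464 226  25  23 510] [475.6922 236.5725]
pink [500 244  35  91 945] [517.982  274.5788]
pink [466 248  25  88 837] [479.399  278.3262]
pink [ 368  292   35   51 1508] [385.2281 317.8879]
cupmouth [[0.5482 0.236  0.083 ]]
full [[ 0.4633 -0.0012  0.083 ]]
jar [[0.718 0.103 0.065]]
mould [[ 0.7474 -0.2065  0.065 ]]
```

View pics/crop1.png

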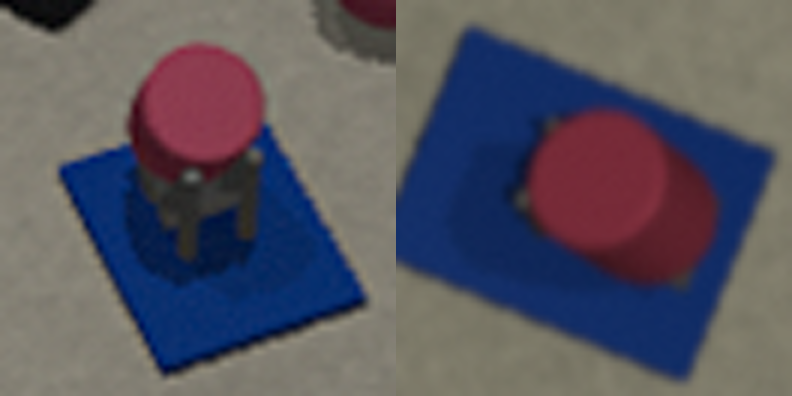

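The crop confirms it: the middle-sized pink bar sits on two legged rails, with its flat end leaning towards about +y along the base's long edge. The flat-end centre is at scene (223.8,162.0) and top (368.5,231.0).

```bash
python3 - <<'E'
from h import *
f,g=tri("scene",(223.8,162),"top",(368.5,231));print("flat centre",f,g)
u=np.array([np.cos(np.radians(65.7)),np.sin(np.radians(65.7)),0]);ax=u*np.sin(np.radians(35))+np.array([0,0,np.cos(np.radians(35))])
print("middle",f-.035*ax,"sphere c",f-.046*ax,"rest rel (along u)",(f-.046*ax-[.5283,-.243,0])@u, "perp",np.cross(u,f-[.5283,-.243,0])[2])
for nm in("scene","top"):
    im=cv2.imread(f"pics/{nm}0.png");(u0,v0)={"scene":(390,298),"top":(138,228)}[nm]
    cv2.imwrite(f"pics/cup_{nm}.png",cv2.resize(im[v0-33:v0+33,u0-33:u0+33],None,fx=6,fy=6,interpolation=2))
cv2.imwrite("pics/cup.png",np.hstack([cv2.imread("pics/cup_scene.png"),cv2.imread("pics/cup_top.png")]))
E
```

```text
flat centre [ 0.5311 -0.2371  0.0894] 0.000768858520023694
middle [ 0.5229 -0.2554  0.0607] sphere c [ 0.5203 -0.2612  0.0517] rest rel (along u) -0.01983846240298776 perp -0.00016934005259431218
```

View pics/cup.png

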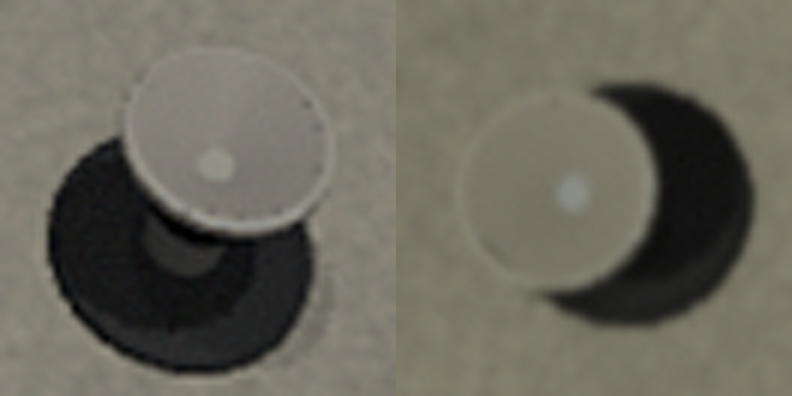

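>>> apply_moves --targets '[{"travel":[28,48,0],"roll":8,"jaw":87.6},{"travel":[20,46,0],"roll":0,"jaw":87.6},{"travel":[20,46,0],"roll":0,"jaw":87.6},{"travel":[20,46,0],"roll":0,"jaw":87.6},{"travel":[20,46,0],"roll":0,"jaw":87.6},{"travel":[20,46,0],"roll":0,"jaw":87.6}]'

```text
clock: 0.75
tool_pos: [0.1827, 0.3555, 0.2482]
orientation: [180.0, -0.0, -21.8]
force: [0.6, -0.0, 0.6]
opening: 0.0875
gripper_force: 0.0
```

>>> apply_moves --targets '[{"travel":[45,0,0],"roll":2.5,"jaw":87.6},{"travel":[46,0,0],"roll":0,"jaw":87.6},{"travel":[46,0,0],"roll":0,"jaw":87.6},{"travel":[46,0,0],"roll":0,"jaw":87.6},{"travel":[46,0,0],"roll":0,"jaw":87.6},{"travel":[40,20,0],"roll":0,"jaw":87.6},{"travel":[27,42,0],"roll":0,"jaw":87.6},{"travel":[27,42,0],"roll":0,"jaw":87.6},{"travel":[27,42,0],"roll":0,"jaw":87.6},{"travel":[27,42,0],"roll":0,"jaw":87.6}]'

```text
clock: 1.75
tool_pos: [0.4493, 0.031, 0.2487]
orientation: [-180.0, -0.0, -24.3]
force: [1.7, 0.1, -0.8]
opening: 0.0877
gripper_force: 0.0
```

```bash
python3 - <<'E'
from h import *
print(tri("scene",(395.3,288.7),"top",(132.3,226.7)),tri("scene",(392.8,292.5),"top",(134.3,227.3)))
o=ctrl.get_obs();print(o["clock"],o["tool_pos"],o["orientation"])
T=pose(o);g=np.array([.5223,-.2566,T[2,3]]);print("to go tool",T[:3,:3].T@(g-T[:3,3])*1e3)
E
```

```text
(array([0.5506, 0.2385, 0.0773]), np.float64(0.002478486409788416)) (array([0.551 , 0.2382, 0.0625]), np.float64(4.921693835475737e-05))
1.75 [0.4493 0.031  0.2487] [-179.9795   -0.0126  -24.2761]
to go tool [184.7578 232.1793  -0.0424]
```

>>> apply_moves --targets '[{"travel":[27,33,0],"roll":0,"jaw":87.6},{"travel":[27,33,0],"roll":0,"jaw":87.6},{"travel":[27,33,0],"roll":0,"jaw":87.6},{"travel":[27,33,0],"roll":0,"jaw":87.6},{"travel":[27,33,0],"roll":0,"jaw":87.6},{"travel":[27,33,8],"roll":0,"jaw":87.6},{"travel":[23,34,10],"roll":0,"jaw":87.6},{"travel":[0,0,10],"roll":0,"jaw":87.6},{"travel":[0,0,0],"roll":0,"jaw":87.6},{"travel":[0,0,0],"roll":0,"jaw":87.6}]'

```text
clock: 2.75
tool_pos: [0.5225, -0.2542, 0.2205]
orientation: [180.0, 0.0, -24.3]
force: [-0.3, -1.1, 1.0]
opening: 0.0874
gripper_force: 0.0
```

```bash
python3 - <<'E'
from h import *
o=ctrl.get_obs();im=ctrl.snapshot("wrist");cv2.imwrite("pics/w1.png",im[:,:,::-1]);np.save("w1T.npy",pose(o));print(o["tool_pos"],o["orientation"])
E
```

```text
[ 0.5225 -0.2542  0.2205] [179.9863   0.0435 -24.2904]
```

View pics/w1.png

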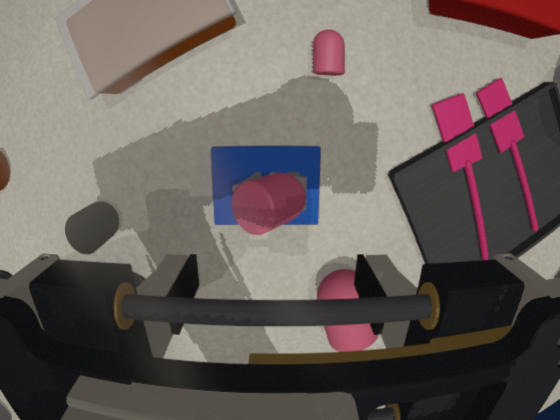

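The wrist picture shows the blue base with corners near (211,147), (320,147), (319,224) and (214,224), square to the tool. The bar's flat end is near (254,206) and the fingers are at (180,285) and (370,285). I'll check my points against it.

```bash
python3 - <<'E'
from h import *
T=np.load("w1T.npy");im=cv2.imread("pics/w1.png")
P=onz("wrist",[(211,147),(320,147),(319,224),(214,224)],.008,T);print(P,P.mean(0))
a=P[0]-P[1];print("lean ang",np.degrees(np.arctan2(a[1],a[0])),np.linalg.norm(a))
c=ctrl.calibration("wrist");K=c["K"];M=np.linalg.inv(T@c["hand_eye"])
def proj(p):
    q=M[:3,:3]@p+M[:3,3];th=np.arctan2(np.hypot(q[0],q[1]),q[2]);k=th/np.hypot(q[0],q[1])*K[0,0];return np.array([q[0]*k+K[0,2],q[1]*k+K[1,2]])
f=np.array([.5311,-.2371,.0894]);ang=np.radians(65.7);u=np.array([np.cos(ang),np.sin(ang),0]);v=np.array([-u[1],u[0],0]);z=np.array([0,0,1.])
ax=u*np.sin(np.radians(35))+z*np.cos(np.radians(35));e=np.cross(ax,v)
for t in np.linspace(0,2*np.pi,60): cv2.circle(im,tuple(int(round(k*1)) for k in proj(f+.024*(np.cos(t)*v+np.sin(t)*e))),0,(0,255,0),-1)
s=f-.046*ax
for t in np.linspace(0,2*np.pi,60): cv2.circle(im,tuple(int(round(k*1)) for k in proj(s+.024*(np.cos(t)*v+np.sin(t)*e))),0,(255,255,0),-1)
cv2.imwrite("pics/w1c.png",cv2.resize(im[140:250,200:330],None,fx=5,fy=5,interpolation=2))
E
```

```text
[[ 0.5942 -0.2088  0.008 ]
 [ 0.5452 -0.316   0.008 ]
 [ 0.4644 -0.2816  0.008 ]
 [ 0.5139 -0.1715  0.008 ]] [ 0.5294 -0.2445  0.008 ]
lean ang 65.48302633799842 0.11789899529684919
```

View pics/w1c.png

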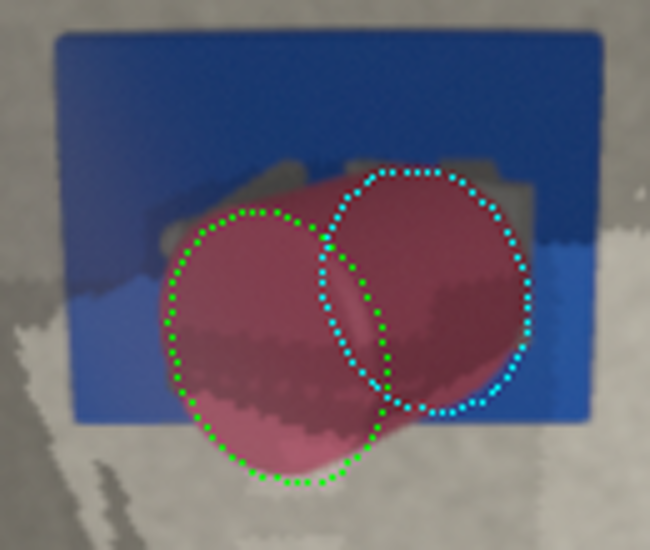

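The model circles lie on the bar within about 1 mm, and the base angle agrees. Since the tool can't tilt, I'll close the fingers in the lean plane above the rail ends. The lower finger pushes the flat end's lower edge, so the bar stands up between the parallel pads.

>>> apply_moves --targets '[{"travel":[0,1.3,35],"roll":0,"jaw":87.6},{"travel":[0,0,35],"roll":0,"jaw":87.6},{"travel":[0,0,30],"roll":0,"jaw":87.6},{"travel":[0,0,20],"roll":0,"jaw":87.6},{"travel":[0,0,7],"roll":0,"jaw":87.6},{"travel":[0,0,0],"roll":0,"jaw":87.6},{"travel":[0,0,0],"roll":0,"jaw":87.6}]'

```text
clock: 3.5
tool_pos: [0.5233, -0.2555, 0.0951]
orientation: [-180.0, -0.1, -24.2]
force: [-0.1, 0.0, -0.3]
opening: 0.0872
gripper_force: 0.0
```

>>> apply_moves --targets '[{"travel":[0,0,0],"roll":0,"jaw":84},{"travel":[0,0,0],"roll":0,"jaw":81},{"travel":[0,0,0],"roll":0,"jaw":79},{"travel":[0,0,0],"roll":0,"jaw":77},{"travel":[0,0,0],"roll":0,"jaw":76},{"travel":[0,0,0],"roll":0,"jaw":76}]'

```text
clock: 4.1
tool_pos: [0.5226, -0.2557, 0.0941]
orientation: [-180.0, -0.1, -24.3]
force: [-0.5, 2.3, 2.2]
opening: 0.0761
gripper_force: 1.4
```

```bash
python3 - <<'E'
from h import *
o=ctrl.get_obs();print(o["tool_pos"],o["force"])
a=ctrl.snapshot("wrist");b=ctrl.snapshot("scene")
r=lambda im,v,w,u,x:cv2.resize(im[v:w,u:x,::-1],(390,400),interpolation=2)
cv2.imwrite("pics/p2.png",np.hstack([r(a,130,330,150,400),r(b,115,215,173,273)]))
E
```

```text
[ 0.5226 -0.2557  0.0941] [-0.4622  2.3333  2.1617]
```

View pics/p2.png

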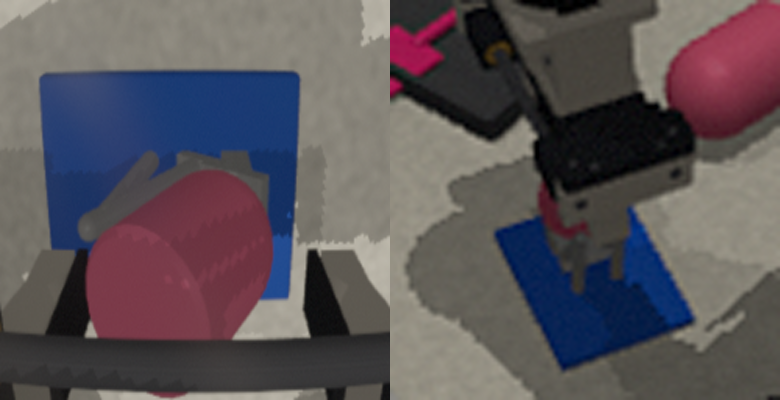

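The left half shows the bar's lower edge against the left finger with the bar starting to rise off the rails; the right half shows the finger just above the rail ends. Contact is a light 3 N. I'll keep closing while moving the jaw centre back over the round end.

>>> apply_moves --targets '[{"travel":[0,1,-1],"roll":0,"jaw":73},{"travel":[0,1,-1],"roll":0,"jaw":70},{"travel":[0,1,-1],"roll":0,"jaw":67},{"travel":[0,1,0],"roll":0,"jaw":64},{"travel":[0,1,0],"roll":0,"jaw":61},{"travel":[0,1,0],"roll":0,"jaw":58},{"travel":[0,0,0],"roll":0,"jaw":56},{"travel":[0,0,0],"roll":0,"jaw":56}]'

```text
clock: 5.0
tool_pos: [0.5196, -0.2613, 0.0965]
orientation: [180.0, 0.0, -24.3]
force: [-1.1, -0.4, 0.4]
opening: 0.0559
gripper_force: 0.4
```

>>> apply_moves --targets '[{"travel":[0,0,0],"roll":0,"jaw":53},{"travel":[0,0,0],"roll":0,"jaw":50},{"travel":[0,0,0],"roll":0,"jaw":47},{"travel":[0,0,0],"roll":0,"jaw":44},{"travel":[0,0,0],"roll":0,"jaw":44}]'

```text
clock: 5.5
tool_pos: [0.5197, -0.2612, 0.0965]
orientation: [180.0, 0.0, -24.3]
force: [0.7, -1.0, -0.8]
opening: 0.0514
gripper_force: 28.6
```

```bash
python3 - <<'E'
from h import *
o=ctrl.get_obs();print(o["tool_pos"],o["force"],o["opening"])
a=ctrl.snapshot("wrist");b=ctrl.snapshot("scene")
r=lambda im,v,w,u,x:cv2.resize(im[v:w,u:x,::-1],(390,400),interpolation=2)
cv2.imwrite("pics/p3.png",np.hstack([r(a,130,330,150,400),r(b,115,215,173,273)]))
E
```

```text
[ 0.5197 -0.2612  0.0965] [ 0.7004 -1.0066 -0.783 ] 0.05140942348223649
```

View pics/p3.png

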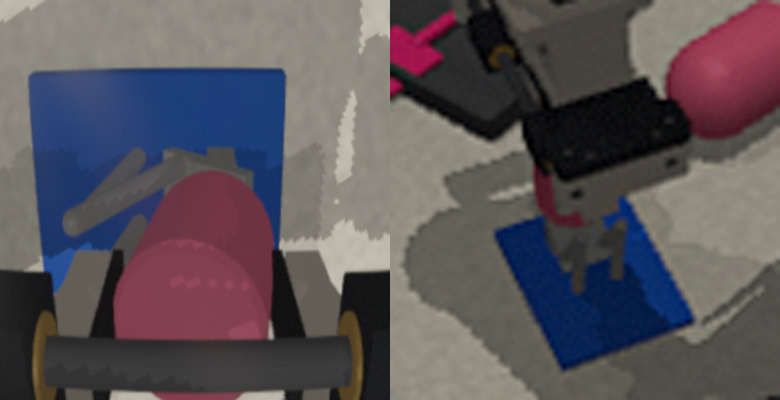

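Left half: the bar is nearly upright, still leaning slightly left between the pads. The opening reads 51.4 mm rather than 48 mm at 29 N, so it has jammed by friction at about 8° of lean. I'll ease the jaw to see whether the grip force drops with the commanded opening.

>>> apply_moves --targets '[{"travel":[0,0,0],"roll":0,"jaw":51},{"travel":[0,0,0],"roll":0,"jaw":51},{"travel":[0,0,0],"roll":0,"jaw":51}]'

```text
clock: 5.9
tool_pos: [0.5198, -0.2612, 0.0966]
orientation: [180.0, -0.0, -24.3]
force: [0.0, 0.0, -0.2]
opening: 0.0515
gripper_force: 20.2
```

>>> apply_moves --targets '[{"travel":[0,0,0],"roll":0,"jaw":51.4},{"travel":[0,0,1],"roll":0,"jaw":51.4},{"travel":[0,0,1],"roll":0,"jaw":51.3}]'

```text
clock: 6.2
tool_pos: [0.5211, -0.2615, 0.0958]
orientation: [-180.0, -0.2, -24.3]
force: [0.6, 2.8, 7.9]
opening: 0.0516
gripper_force: 14.7
```

>>> apply_moves --targets '[{"travel":[0,0,1],"roll":0,"jaw":51.2},{"travel":[0,0,0.5],"roll":0,"jaw":51},{"travel":[0,0,0],"roll":0,"jaw":51}]'

```text
clock: 6.5
tool_pos: [0.5212, -0.2615, 0.0943]
orientation: [-180.0, -0.2, -24.3]
force: [0.4, 1.0, 4.4]
opening: 0.0513
gripper_force: 6.7
```

>>> apply_moves --targets '[{"travel":[0,0,0.5],"roll":0,"jaw":50.8},{"travel":[0,0,0.5],"roll":0,"jaw":50.6},{"travel":[0,0,0],"roll":0,"jaw":50.4}]'

```text
clock: 6.8
tool_pos: [0.5195, -0.2612, 0.0918]
orientation: [180.0, 0.0, -24.3]
force: [-0.1, 0.5, 0.9]
opening: 0.0504
gripper_force: 0.9
```

```bash
python3 - <<'E'
from h import *
o=ctrl.get_obs();print(o["tool_pos"],o["force"],o["opening"],o["gripper_force"])
E
```

```text
[ 0.5195 -0.2612  0.0918] [-0.0674  0.4824  0.9108] 0.05039338675745805 0.9256371762603521
```

It slipped free: the opening is 50.4 mm at only 1 N. I'll close on gently.

>>> apply_moves --targets '[{"travel":[0,0,0],"roll":0,"jaw":50},{"travel":[0,0,0],"roll":0,"jaw":49.5},{"travel":[0,0,0],"roll":0,"jaw":49},{"travel":[0,0,0],"roll":0,"jaw":48.5},{"travel":[0,0,0],"roll":0,"jaw":48}]'

```text
clock: 7.3
tool_pos: [0.5195, -0.2612, 0.0918]
orientation: [180.0, 0.0, -24.3]
force: [0.9, 0.1, -0.6]
opening: 0.0488
gripper_force: 29.3
```

```bash
python3 - <<'E'
from h import *
o=ctrl.get_obs();print(o["tool_pos"],o["force"],o["opening"],o["gripper_force"])
a=ctrl.snapshot("wrist");b=ctrl.snapshot("scene")
r=lambda im,v,w,u,x:cv2.resize(im[v:w,u:x,::-1],(390,400),interpolation=2)
cv2.imwrite("pics/p4.png",np.hstack([r(a,130,330,150,400),r(b,115,215,173,273)]))
E
```

```text
[ 0.5195 -0.2612  0.0918] [ 0.9197  0.0763 -0.5847] 0.04879406440998219 29.341241419315338
```

>>> apply_moves --targets '[{"travel":[0,0,0],"roll":0,"jaw":45},{"travel":[0,0,-10],"roll":0,"jaw":45},{"travel":[0,0,-25],"roll":0,"jaw":45},{"travel":[0,0,-35],"roll":0,"jaw":45},{"travel":[0,0,-35],"roll":0,"jaw":45},{"travel":[0,0,-25],"roll":0,"jaw":45},{"travel":[0,0,-10],"roll":0,"jaw":45},{"travel":[-5,-15,0],"roll":0,"jaw":45},{"travel":[-12,-30,0],"roll":0,"jaw":45},{"travel":[-16,-42,0],"roll":0,"jaw":45}]'

```text
clock: 8.4
tool_pos: [0.5244, -0.1677, 0.2305]
orientation: [180.0, 0.1, -24.5]
force: [0.7, 0.9, -1.5]
opening: 0.0487
gripper_force: 29.3
```

>>> apply_moves --targets '[{"travel":[-16,-42,0],"roll":0,"jaw":45},{"travel":[-16,-42,0],"roll":0,"jaw":45},{"travel":[-16,-42,0],"roll":0,"jaw":45},{"travel":[-16,-42,0],"roll":0,"jaw":45},{"travel":[-16,-42,0],"roll":0,"jaw":45},{"travel":[-16,-42,0],"roll":0,"jaw":45},{"travel":[-16,-42,0],"roll":0,"jaw":45},{"travel":[-16,-42,0],"roll":0,"jaw":45},{"travel":[-12,-30,0],"roll":0,"jaw":45},{"travel":[-3,-15,0],"roll":0,"jaw":45}]'

```text
clock: 9.4
tool_pos: [0.5506, 0.2407, 0.2302]
orientation: [179.9, 0.1, -24.2]
force: [0.4, -1.0, -2.1]
opening: 0.0493
gripper_force: 29.3
```

```bash
python3 - <<'E'
from h import *
o=ctrl.get_obs();print(o["tool_pos"],o["orientation"],o["force"],o["opening"],o["gripper_force"])
T=pose(o);print("to cup",T[:3,:3].T@(np.array([.551,.238,T[2,3]])-T[:3,3])*1e3)
a=ctrl.snapshot("wrist");b=ctrl.snapshot("scene");cv2.imwrite("pics/w5.png",a[:,:,::-1]);cv2.imwrite("pics/s5.png",b[:,:,::-1])
for n,im in(("wrist",a),("scene",b)):
    m=mask(im,(160,90,40),(180,255,255));k,l,st,ce=cv2.connectedComponentsWithStats(m)
    for i in range(1,k):
        if st[i,4]>150: print(n,st[i],ce[i])
E
```

```text
[0.5506 0.2407 0.2302] [179.8859   0.0915 -24.1611] [ 0.4255 -1.023  -2.0858] 0.04934408364974188 29.317930340766907
to cup [1.498  2.2405 0.0021]
wrist [ 223  217  104   83 6793] [277.0614 263.8185]
wrist [242 326  69  12 585] [276.4034 330.3915]
scene [  84   39   45   29 1031] [105.8584  53.0989]
scene [147  84  47  40 360] [167.1306 106.9361]
scene [167  99  51  35 343] [188.9971 118.481 ]
scene [244 115  38  35 899] [262.198  132.4694]
scene [135 118  22  16 191] [145.6283 125.7382]
scene [152 129  25  18 244] [163.4549 136.8811]
scene [149 172  21  17 245] [158.8286 180.4898]
scene [396 232  24  37 614] [407.0684 252.1091]
```

```bash
python3 - <<'E'
from h import *
a=cv2.imread("pics/w5.png");b=cv2.imread("pics/s5.png")
cv2.imwrite("pics/v5.png",np.hstack([cv2.resize(a[150:350,176:376],(400,400),interpolation=2),cv2.resize(b[215:325,345:455],(400,400),interpolation=2)]))
E
```

```text
(no output)
```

View pics/v5.png

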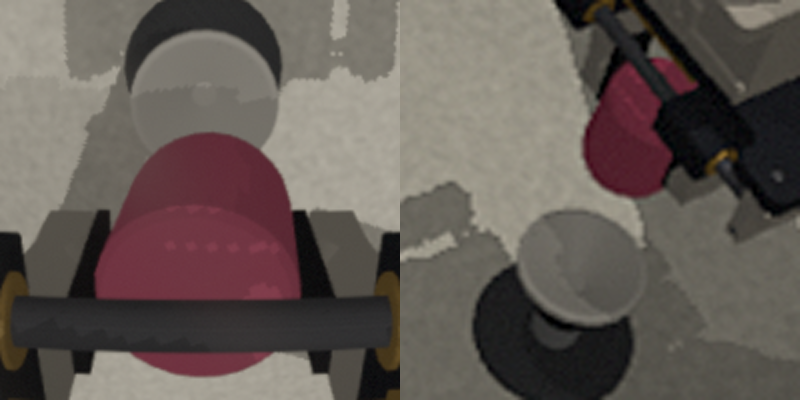

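The wrist half shows the bar held between the pads, with its flat-end centre near (275,295) and the round end's circle centre near (279.5,259), so a slight lean remains. The scene half shows the round end's circle centre at (409,256) and the empty cup below it. Converting those to points gives the tilt.

```bash
python3 - <<'E'
from h import *
T=np.eye(4);T[:3,:3]=R.from_euler("xyz",[179.8859,.0915,-24.1611],degrees=True).as_matrix();T[:3,3]=[.5506,.2407,.2302]
a=cv2.imread("pics/w5.png")[:,:,::-1].copy();m=mask(a,(160,90,40),(180,255,255))[210:310]
ys,xs=np.nonzero(m);E=[]
for r in range(7,100,6):
    x=xs[ys==r]; 
    if len(x):E.append((r+210,x.min(),x.max(),(x.min()+x.max())/2))
print(np.array(E).T)
s,g=tri("scene",(409,256),"wrist",(279.5,259),T) if 0 else (None,None)
o1,d1=ray("scene",(409,256));o2,d2=ray("wrist",(279.5,259),T);d1=d1[0];d2=d2[0]
k=np.linalg.lstsq(np.c_[d1,-d2],o2-o1,rcond=None)[0];s=(o1+k[0]*d1+o2+k[1]*d2)/2;print("gap",np.linalg.norm(o1+k[0]*d1-o2-k[1]*d2))
f=onz("wrist",(275,295),s[2]+.046,T)[0]
L=lambda p:T[:3,:3].T@(p-T[:3,3])*1e3
print("sphere tool",L(s),s,"flat tool",L(f),"tilt deg xy",np.degrees((L(f)-L(s))[:2]/46))
E
```

```text
[[217.  223.  229.  235.  241.  247.  253.  259.  265.  271.  277.  283.
  289.  295. ]
 [273.  258.  251.  247.  243.  240.  238.  235.  232.  228.  226.  224.
  223.  223. ]
 [287.  302.  309.  314.  317.  319.  320.  322.  322.  323.  324.  325.
  325.  326. ]
 [280.  280.  280.  280.5 280.  279.5 279.  278.5 277.  275.5 275.  274.5
  274.  274.5]]
gap 0.0008107678211393979
sphere tool [ 0.0372  2.0133 36.4124] [0.5497 0.2388 0.1938] flat tool [ 3.5142 -0.5184 -9.5984] tilt deg xy [ 4.3308 -3.1534]
```

```bash
python3 - <<'E'
from h import *
T=np.eye(4);T[:3,:3]=R.from_euler("xyz",[179.8859,.0915,-24.1611],degrees=True).as_matrix();T[:3,3]=[.5506,.2407,.2302]
for z in(.058,.0625): p=onz("wrist",(278.5,197.5),z,T)[0];print(p,T[:3,:3].T@(p-T[:3,3])*1e3)
print(onz("wrist",(278.7,197+0),.0625,T))
E
```

```text
[0.5498 0.2384 0.058 ] [  0.5344   2.1053 172.2039]
[0.551  0.2379 0.0625] [  1.741    2.0763 167.7019]
[[0.5513 0.2375 0.0625]]
```

>>> apply_moves --targets '[{"travel":[1,0,20],"roll":0,"jaw":45},{"travel":[0,0,30],"roll":0,"jaw":45},{"travel":[0,0,25],"roll":0,"jaw":45},{"travel":[0,0,10],"roll":0,"jaw":45},{"travel":[0,0,0],"roll":0,"jaw":45},{"travel":[0,0,0],"roll":0,"jaw":45}]'

```text
clock: 10.1
tool_pos: [0.5533, 0.2371, 0.1479]
orientation: [-180.0, -0.0, -24.3]
force: [0.5, -0.1, -1.0]
opening: 0.0489
gripper_force: 29.3
```

>>> apply_moves --targets '[{"travel":[-2.5,-1.8,5],"roll":0,"jaw":45},{"travel":[0,0,6],"roll":0,"jaw":45},{"travel":[0,0,2],"roll":0,"jaw":45},{"travel":[0,0,2],"roll":0,"jaw":45},{"travel":[0,0,0],"roll":0,"jaw":45}]'

```text
clock: 10.6
tool_pos: [0.5512, 0.2399, 0.1318]
orientation: [180.0, 0.0, -24.3]
force: [-0.6, -0.9, -1.5]
opening: 0.0488
gripper_force: 29.3
```

>>> apply_moves --targets '[{"travel":[0,0,2],"roll":0,"jaw":45},{"travel":[0,0,2],"roll":0,"jaw":45},{"travel":[0,0,0],"roll":0,"jaw":45}]'

```text
clock: 10.9
tool_pos: [0.5511, 0.2399, 0.1277]
orientation: [180.0, 0.0, -24.3]
force: [-0.2, -0.1, -1.8]
opening: 0.0489
gripper_force: 29.3
```

>>> apply_moves --targets '[{"travel":[0,0,2],"roll":0,"jaw":45},{"travel":[0,0,0],"roll":0,"jaw":45}]'

```text
clock: 11.1
tool_pos: [0.5512, 0.2399, 0.1258]
orientation: [180.0, 0.0, -24.3]
force: [0.3, 0.0, -1.2]
opening: 0.0486
gripper_force: 29.3
```

>>> apply_moves --targets '[{"travel":[0,0,1],"roll":0,"jaw":45},{"travel":[0,0,0],"roll":0,"jaw":45}]'

```text
clock: 11.3
tool_pos: [0.5512, 0.24, 0.125]
orientation: [180.0, 0.0, -24.3]
force: [-0.3, -0.3, -0.4]
opening: 0.0489
gripper_force: 29.3
```

>>> apply_moves --targets '[{"travel":[0,0,1],"roll":0,"jaw":45},{"travel":[0,0,0],"roll":0,"jaw":45}]'

```text
clock: 11.5
tool_pos: [0.5514, 0.2401, 0.1241]
orientation: [-180.0, -0.0, -24.3]
force: [0.0, 0.8, -0.7]
opening: 0.0491
gripper_force: 29.3
```

>>> apply_moves --targets '[{"travel":[0,0,0.5],"roll":0,"jaw":45},{"travel":[0,0,0],"roll":0,"jaw":45}]'

```text
clock: 11.7
tool_pos: [0.5514, 0.2401, 0.1237]
orientation: [-180.0, -0.0, -24.3]
force: [-0.3, 1.3, 0.5]
opening: 0.0491
gripper_force: 29.4
```

>>> apply_moves --targets '[{"travel":[0,0,0.5],"roll":0,"jaw":45},{"travel":[0,0,0],"roll":0,"jaw":45}]'

```text
clock: 11.9
tool_pos: [0.5515, 0.2402, 0.1233]
orientation: [-180.0, -0.0, -24.3]
force: [-1.0, 1.6, 1.3]
opening: 0.0491
gripper_force: 29.4
```

>>> apply_moves --targets '[{"travel":[0,0,0.3],"roll":0,"jaw":45},{"travel":[0,0,0],"roll":0,"jaw":45}]'

```text
clock: 12.1
tool_pos: [0.5514, 0.2402, 0.123]
orientation: [-180.0, -0.0, -24.3]
force: [-0.3, 1.5, 2.1]
opening: 0.049
gripper_force: 29.4
```

Contact is at about 3.5 N including the bar's weight, with TCP z = 0.123, so the rim is near 0.080. I'll open gently so the bar settles in the cone, then square it by re-gripping.

>>> apply_moves --targets '[{"travel":[0,0,0],"roll":0,"jaw":49},{"travel":[0,0,0],"roll":0,"jaw":49.8},{"travel":[0,0,0],"roll":0,"jaw":51},{"travel":[0,0,0],"roll":0,"jaw":53}]'

```text
clock: 12.5
tool_pos: [0.551, 0.2396, 0.1224]
orientation: [180.0, 0.0, -24.3]
force: [0.9, 0.3, 0.8]
opening: 0.0524
gripper_force: 0.0
```

```bash
cat > m.py <<'E'
from h import *
o=ctrl.get_obs();T=pose(o);print(o["clock"],o["tool_pos"],o["orientation"],o["force"],o["opening"],o["joint_pos"][5])
a=ctrl.snapshot("wrist");np.save("lastT.npy",T);cv2.imwrite(f"pics/m{int(o['clock']*100)}.png",a[:,:,::-1])
m=mask(a,(160,90,40),(180,255,255));ys,xs=np.nonzero(m[190:420]);ys+=190
for r in range(ys.min()+3,340,10):
    x=xs[ys==r]
    if len(x):print(r,x.min(),x.max(),(x.min()+x.max())/2,len(x))
E
python3 m.py
```

```text
12.5 [0.551  0.2396 0.1224] [179.9524   0.0227 -24.3088] [0.9189 0.2514 0.7883] 0.05243925402924242 23.573927723248747
221 261 294 277.5 34
231 248 308 278.0 61
241 241 314 277.5 74
251 237 318 277.5 82
261 233 319 276.0 87
271 227 321 274.0 95
281 224 324 274.0 101
291 221 325 273.0 105
331 246 304 275.0 59
```

>>> apply_moves --targets '[{"travel":[0,0.8,0],"roll":0,"jaw":57},{"travel":[0,0,3],"roll":0,"jaw":57},{"travel":[0,0,4],"roll":0,"jaw":57},{"travel":[0,0,0],"roll":0,"jaw":55},{"travel":[0,0,0],"roll":0,"jaw":53},{"travel":[0,0,0],"roll":0,"jaw":51},{"travel":[0,0,0],"roll":0,"jaw":50},{"travel":[0,0,0],"roll":0,"jaw":49},{"travel":[0,0,0],"roll":0,"jaw":48.5}]'

```text
clock: 13.45
tool_pos: [0.551, 0.2394, 0.1159]
orientation: [-180.0, -0.0, -24.3]
force: [-0.5, -0.8, 0.5]
opening: 0.049
gripper_force: 1.5
```

```bash
python3 m.py; python3 -c "
from plant import ctrl;o=ctrl.get_obs();print(o['gripper_force'])"
```

```text
13.45 [0.551  0.2394 0.1159] [-179.9857   -0.0086  -24.2919] [-0.4692 -0.821   0.5276] 0.04897226127745808 23.60745535702159
225 261 294 277.5 34
235 247 308 277.5 62
245 240 315 277.5 76
255 236 319 277.5 84
265 232 322 277.0 91
275 228 324 276.0 97
285 225 327 276.0 103
295 222 329 275.5 108
335 239 313 276.0 75
1.2651959247887135
```

>>> apply_moves --targets '[{"travel":[0,0,0],"roll":0,"jaw":48},{"travel":[0,0,0],"roll":0,"jaw":47.5},{"travel":[0,0,0],"roll":0,"jaw":47.5}]'

```text
clock: 13.8
tool_pos: [0.5509, 0.2392, 0.1158]
orientation: [180.0, -0.0, -24.3]
force: [0.4, -0.7, 0.7]
opening: 0.0478
gripper_force: 24.1
```

```bash
python3 m.py
```

```text
13.8 [0.5509 0.2392 0.1158] [179.9957  -0.001  -24.297 ] [ 0.3756 -0.6862  0.6622] 0.047808603376570766 23.607245238380155
225 260 294 277.0 35
235 246 308 277.0 63
245 239 315 277.0 77
255 236 318 277.0 83
265 232 322 277.0 91
275 228 324 276.0 97
285 225 327 276.0 103
295 222 329 275.5 108
335 239 314 276.5 76
```

The opening is 47.8 mm and flush, so that direction is now square. I'll open, turn 90° and square the other direction.

>>> apply_moves --targets '[{"travel":[0,0,0],"roll":0,"jaw":49},{"travel":[0,0,0],"roll":0,"jaw":51},{"travel":[0,0,0],"roll":0,"jaw":58},{"travel":[0,0,0],"roll":0,"jaw":70},{"travel":[0,0,0],"roll":0,"jaw":80},{"travel":[0,0,0],"roll":0,"jaw":80}]'

```text
clock: 14.45
tool_pos: [0.551, 0.2393, 0.1158]
orientation: [-180.0, -0.0, -24.3]
force: [1.0, -0.4, 0.4]
opening: 0.0761
gripper_force: 0.0
```

```bash
python3 m.py
```

```text
14.45 [0.551  0.2393 0.1158] [-179.9993   -0.0008  -24.3002] [ 0.9565 -0.3515  0.4177] 0.07607277196783975 23.604773246932925
225 260 294 277.0 35
235 246 308 277.0 63
245 240 315 277.5 76
255 236 318 277.0 83
265 233 321 277.0 89
275 230 323 276.5 94
285 226 325 275.5 100
295 223 328 275.5 106
335 239 314 276.5 76
```

>>> apply_moves --targets '[{"travel":[0,0,0],"roll":8,"jaw":80},{"travel":[0,0,0],"roll":8.5,"jaw":80},{"travel":[0,0,0],"roll":8.5,"jaw":80},{"travel":[0,0,0],"roll":8.5,"jaw":80},{"travel":[0,0,0],"roll":8.5,"jaw":80},{"travel":[0,0,0],"roll":8.5,"jaw":80},{"travel":[0,0,0],"roll":8.5,"jaw":80},{"travel":[0,0,0],"roll":8.5,"jaw":80},{"travel":[0,0,0],"roll":8.5,"jaw":80},{"travel":[0,0,0],"roll":8.5,"jaw":80}]'

```text
clock: 15.5
tool_pos: [0.5509, 0.2393, 0.1157]
orientation: [180.0, -0.0, -109.1]
force: [0.4, 0.6, -0.4]
opening: 0.08
gripper_force: 0.0
```

>>> apply_moves --targets '[{"travel":[0,0,0],"roll":5.5,"jaw":80},{"travel":[0,0,0],"roll":0,"jaw":80},{"travel":[0,0,0],"roll":0,"jaw":80}]'

```text
clock: 15.8
tool_pos: [0.551, 0.2393, 0.1158]
orientation: [-180.0, 0.0, -114.1]
force: [-0.4, 0.4, 1.0]
opening: 0.08
gripper_force: 0.0
```

```bash
python3 m.py
```

```text
15.8 [0.551  0.2393 0.1158] [-179.9981    0.0025 -114.1229] [-0.379   0.357   1.0118] 0.0800140394101371 -66.21874859271873
227 257 290 273.5 34
237 243 303 273.0 61
247 236 310 273.0 75
257 232 314 273.0 83
267 229 317 273.0 89
277 226 319 272.5 94
287 224 321 272.5 98
297 221 324 272.5 104
327 226 319 272.5 94
337 234 311 272.5 78
```

The bar stands on its own. In this direction the sphere is at column 273 and the top at 272.5, so it is upright and about 1.7 mm off the tool's centre. I'll centre, grip and press lightly.

>>> apply_moves --targets '[{"travel":[0,-1.7,0],"roll":0,"jaw":70},{"travel":[0,0,0],"roll":0,"jaw":60},{"travel":[0,0,0],"roll":0,"jaw":54},{"travel":[0,0,0],"roll":0,"jaw":51},{"travel":[0,0,0],"roll":0,"jaw":50},{"travel":[0,0,0],"roll":0,"jaw":49},{"travel":[0,0,0],"roll":0,"jaw":48},{"travel":[0,0,0],"roll":0,"jaw":47},{"travel":[0,0,0],"roll":0,"jaw":47}]'

```text
clock: 16.75
tool_pos: [0.5525, 0.2385, 0.1158]
orientation: [-180.0, 0.0, -114.3]
force: [-0.4, 0.5, 0.4]
opening: 0.0473
gripper_force: 30.0
```

>>> apply_moves --targets '[{"travel":[0,0,0.5],"roll":0,"jaw":46},{"travel":[0,0,0.5],"roll":0,"jaw":46},{"travel":[0,0,0],"roll":0,"jaw":46}]'

```text
clock: 17.05
tool_pos: [0.5526, 0.2386, 0.115]
orientation: [-180.0, 0.0, -114.3]
force: [-0.5, -0.7, 2.8]
opening: 0.048
gripper_force: 30.0
```

>>> apply_moves --targets '[{"travel":[0,0,0.7],"roll":0,"jaw":46},{"travel":[0,0,0.7],"roll":0,"jaw":46},{"travel":[0,0,0],"roll":0,"jaw":46}]'

```text
clock: 17.35
tool_pos: [0.5527, 0.2386, 0.1139]
orientation: [-180.0, 0.0, -114.3]
force: [-1.2, -0.3, 7.4]
opening: 0.0477
gripper_force: 30.0
```

>>> apply_moves --targets '[{"travel":[0,0,0.7],"roll":0,"jaw":46},{"travel":[0,0,0],"roll":0,"jaw":46},{"travel":[0,0,0],"roll":0,"jaw":46}]'

```text
clock: 17.65
tool_pos: [0.5527, 0.2387, 0.1135]
orientation: [-180.0, 0.0, -114.3]
force: [-1.9, -1.0, 8.4]
opening: 0.0477
gripper_force: 30.0
```

>>> apply_moves --targets '[{"travel":[0,0,0.8],"roll":0,"jaw":46},{"travel":[0,0,0],"roll":0,"jaw":46},{"travel":[0,0,0],"roll":0,"jaw":46}]'

```text
clock: 17.95
tool_pos: [0.5528, 0.2387, 0.113]
orientation: [-180.0, 0.0, -114.3]
force: [-3.2, -1.2, 10.3]
opening: 0.0475
gripper_force: 30.0
```

>>> apply_moves --targets '[{"travel":[0,0,0.3],"roll":0,"jaw":46},{"travel":[0,0,0],"roll":0,"jaw":46},{"travel":[0,0,0],"roll":0,"jaw":46}]'

```text
clock: 18.25
tool_pos: [0.5528, 0.2387, 0.1128]
orientation: [-180.0, 0.0, -114.3]
force: [-3.2, -1.5, 12.0]
opening: 0.0479
gripper_force: 30.0
```

>>> apply_moves --targets '[{"travel":[0,0,-1],"roll":0,"jaw":46},{"travel":[0,0,-1],"roll":0,"jaw":46},{"travel":[0,0,-1],"roll":0,"jaw":46},{"travel":[0,0,0],"roll":0,"jaw":46}]'

```text
clock: 18.65
tool_pos: [0.5526, 0.2386, 0.1148]
orientation: [-180.0, 0.0, -114.3]
force: [-0.3, -0.8, 5.0]
opening: 0.0475
gripper_force: 30.0
```

>>> apply_moves --targets '[{"travel":[0,0,0],"roll":0,"jaw":48},{"travel":[0,0,0],"roll":0,"jaw":49},{"travel":[0,0,0],"roll":0,"jaw":52},{"travel":[0,0,0],"roll":0,"jaw":60},{"travel":[0,0,0],"roll":0,"jaw":75},{"travel":[0,0,0],"roll":0,"jaw":80}]'

```text
clock: 19.25
tool_pos: [0.5524, 0.2385, 0.1144]
orientation: [180.0, -0.0, -114.3]
force: [-0.3, 0.2, 0.0]
opening: 0.0704
gripper_force: 0.0
```

```bash
python3 m.py
```

```text
19.25 [0.5524 0.2385 0.1144] [ 179.9906   -0.0127 -114.2961] [-0.2899  0.1675  0.0116] 0.07039699251639879 -66.23460401160949
228 259 293 276.0 35
238 245 307 276.0 63
248 238 313 275.5 76
258 235 317 276.0 83
268 232 320 276.0 89
278 229 322 275.5 94
288 227 325 276.0 99
298 225 328 276.5 104
328 228 324 276.0 97
338 236 316 276.0 81
```

Released and upright. I'll withdraw straight up, move aside and check.

>>> apply_moves --targets '[{"travel":[0,0,0],"roll":0,"jaw":87},{"travel":[0,0,-10],"roll":0,"jaw":87},{"travel":[0,0,-30],"roll":0,"jaw":87},{"travel":[0,0,-40],"roll":0,"jaw":87},{"travel":[0,0,-40],"roll":-8,"jaw":87},{"travel":[0,0,-30],"roll":-8.5,"jaw":87},{"travel":[0,0,0],"roll":-8.5,"jaw":87},{"travel":[0,0,0],"roll":-8.5,"jaw":87},{"travel":[0,0,0],"roll":-8.5,"jaw":87},{"travel":[0,0,0],"roll":-8.5,"jaw":87}]'

```text
clock: 20.3
tool_pos: [0.5525, 0.2385, 0.2656]
orientation: [-179.9, 0.0, -63.4]
force: [-0.8, 0.3, -0.4]
opening: 0.0869
gripper_force: 0.0
```

>>> apply_moves --targets '[{"travel":[0,0,0],"roll":-8.5,"jaw":87},{"travel":[0,0,0],"roll":-8.5,"jaw":87},{"travel":[0,0,0],"roll":-8.5,"jaw":87},{"travel":[0,0,0],"roll":-8.5,"jaw":87},{"travel":[0,0,0],"roll":-5,"jaw":87},{"travel":[0,0,0],"roll":0,"jaw":87},{"travel":[0,0,0],"roll":0,"jaw":87}]'

```text
clock: 21.0
tool_pos: [0.5525, 0.2385, 0.2651]
orientation: [-180.0, -0.0, -25.0]
force: [-0.4, 0.3, -0.9]
opening: 0.0869
gripper_force: 0.0
```

```bash
python3 m.py; python3 - <<'E'
from h import *
b=ctrl.snapshot("scene");a=ctrl.snapshot("wrist");cv2.imwrite("pics/s9.png",b[:,:,::-1])
cv2.imwrite("pics/v9.png",np.hstack([cv2.resize(a[130:330,176:376,::-1],(400,400),interpolation=2),cv2.resize(b[225:335,335:445,::-1],(400,400),interpolation=2)]))
E
```

```text
21.0 [0.5525 0.2385 0.2651] [-179.9716   -0.0157  -24.9561] [-0.4258  0.3306 -0.8605] 0.0869431685339442 23.103950399773762
193 254 300 277.0 47
203 250 302 276.0 53
213 250 302 276.0 53
223 254 299 276.5 46
233 264 288 276.0 25
```

View pics/v9.png

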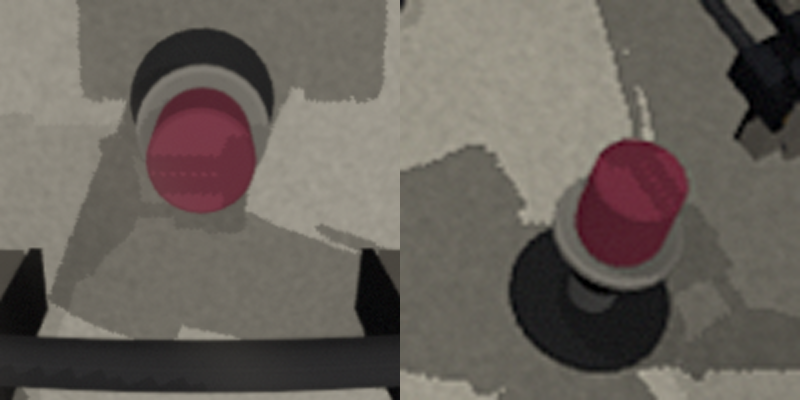

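The wrist half shows the bar upright and concentric in the cup: bar columns 147–255 in the crop, rim 136–270. The scene half shows it standing on its own in the bowl, with the gripper clear.

```bash
python3 -c "
from plant import ctrl;print(ctrl.close_job())"
```

```text
the job is handed in; nothing more can be done
None
```

The job is handed in: the pink bar stands upright and centred on its own in the empty curing cup, round end down. I bedded it with about 12 N and released it at about 19 s. The gripper is clear and I left the other things alone.

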